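Close up the moulding machine and start it

TASK

The bench-top moulding machine has been left with its parts drawer pulled out and its sliding guard open: with your fingertips, gently push the drawer home by the outside of its front and push the guard shut, both right up to their stops (either first, no slamming). When both are shut, press the flat start key right down and let it come back up. Grip and lift nothing, do not reach into the drawer where the test bars lie, do not press the mushroom-shaped emergency stop, and leave the spray can and the pellet jar where they stand.

Things in the scene. Friction and masses are not known exactly. Their poses are not given: they have to be found in the camera images.
- machine: Fixed bench-top moulding machine, 310 mm deep (x), 800 mm long (y); place and yaw vary. Origin: centre of its footprint on the bench; x from front to back, y to its left end seen from the robot, z up. Cream base 130 mm tall, front face at x = -155 mm; its flat top is an open ledge, 87 mm deep, in front of the upper works. These are up to 305 mm tall (hopper: see cover_edge).
- cover_edge (a point): Middle of the upper front edge of the red injection unit cover at the machine's right (cover: machine y -400 to -116 mm, front at x = -60 mm, top 300 mm above the bench). A round hopper stands on it: centre 135 mm behind and 62 mm to the right of this point, 158 mm across, top 445 mm above the bench. The cream clamp cover at the left end (y 130 to 400, front at x = -45 mm) is 272 mm high.
- drawer (a joint): How far the parts drawer is pulled out, in m: 0 = fully home, about 0.04 to 0.085 at the start, 0.12 at most. It slides out along the machine's -x, out of the front of the base below the ledge. It moves against about 1.5 N of friction and stays where it is left; a firm end stop at 0.
- drawer_face (a point): Centre of the outer face of the drawer's flat front, 77 mm above the bench; moves with it; axes as the machine. The front is 224 mm wide (y), 12 mm thick, from 20 to 120 mm above the bench; a lip along its bottom edge (20 to 26 mm above the bench) stands out 10 mm. With the drawer home this face is 12 mm in front of the base. Push it along the machine's +x.
- drawer_floor (a point): Centre of the drawer's inner floor, 36 mm above the bench; moves with the drawer; axes as the machine. The grey tray is 177 by 188 mm inside, side walls 51 mm high, with a grey skin up the back of the drawer's front. The inside is not to be touched: push the drawer on the outside of its front only.
- guard (a joint): How far the sliding guard is open, in m: 0 = fully shut over the mould, about 0.06 to 0.15 at the start, 0.17 at most. It opens along the machine's +y, over the clamp unit cover, and is shut by pushing it along the machine's -y. About 3 N of friction; stays where it is left; a firm end stop at 0. A red hood with clear windows, 223 mm deep (x), 240 mm long (y), a flat top 25 mm thick.
- guard_cup (a point): Centre of the mouth of the recessed black finger cup in the guard's flat top, 305 mm above the bench; moves with the guard; axes as the machine. The cup is 54 mm along x, 72 mm along y, 20 mm deep, upright walls. Push with fingertips in the cup, or on the guard's left end face, 120 mm to +y of this point, which stands 33 mm above the clamp unit cover. The guard's front face is 35 mm to -x.
- start_key (a joint): Travel of the start key, in m: 0 = up, 0.006 = right down. A spring brings it back; it takes 1 N to start and 4 N to press right down.
- start_top (a point): Centre of the top of the start key, a flat white round key 32 mm across on the ledge at the machine's right, standing 18 mm out of a 42 mm metal collar; its top is 154 mm above the bench, at machine x = -112, y = -200 mm. Pressed straight down.
- estop (a joint): Travel of the emergency stop, in m: 0 = up, 0.006 = pushed in. Must not be pressed.
- estop_top (a point): Top of the mushroom-shaped emergency stop, 40 mm across, on a square 64 mm plate on the ledge, 115 mm to the right (-y) of the start key; its top is 169 mm above the bench.
- bar_a_mid (a point): Centre of a white plastic test bar (dog-bone shape, 150 by 20 by 4 mm, 12 g) lying loose on the drawer's floor, roughly along the machine's y.
- bar_b_mid (a point): Centre of the second test bar, the same as the first, lying about 50 mm farther back in the drawer.
- jar_mid (a point): Centre of a pellet jar, 54 mm across and 75 mm tall, 120 g, standing on the ledge at the left-hand end of the machine.
- can_mid (a point): Centre of an upright spray can, 52 mm across and 170 mm tall, 280 g, standing on the bench to the left in front of the machine.
Things that resemble listed ones, but are neither listed nor needed, are in the scene too. Leave any turquoise look-alike of the part that bears bar_a_mid alone.

How it is judged:
On the way, in this order (a step that is already met when the one before it is completed fails the run):
1. the drawer is fully home and the guard is fully shut (value of joint each of drawer, guard below 0.004 m), for 0.2 s.
2. the start key is pressed right down (all of step 1 and value of joint start_key above 0.0045 m).
At the end, for the whole second after the job is handed in: Drawer and guard both within 4 mm of their end stops, the start key pressed (at least 4.5 mm of its 6 mm) after that and up again, the emergency stop not pressed, both test bars lying in the drawer, can and jar within 20 mm of where they stood (all of step 1 and value of joint start_key below 0.0015 m and value of joint estop below 0.002 m and z of bar_a_mid in the frame of drawer_floor between -0.01 and 0.02 m and x of bar_a_mid in the frame of drawer_floor between -0.095 and 0.095 m and y of bar_a_mid in the frame of drawer_floor between -0.1 and 0.1 m and z of bar_b_mid in the frame of drawer_floor between -0.01 and 0.02 m and x of bar_b_mid in the frame of drawer_floor between -0.095 and 0.095 m and y of bar_b_mid in the frame of drawer_floor between -0.1 and 0.1 m and distance of each of can_mid, jar_mid from where it was at the start of the episode below 0.02 m); the robot touches nothing.
It fails at once if the start key is pressed while the drawer or the guard is open (value of joint start_key above 0.003 m and value of joint any of drawer, guard above 0.006 m).
It fails at once if the emergency stop is pressed (value of joint estop above 0.003 m).
It fails at once if the drawer or the guard is slammed (faster than 0.5 m/s) (velocity of joint any of drawer, guard below -0.5 m/s).
It fails at once if the fingers press on the inside of the drawer (reaching in, or pinching its front), or a test bar is lifted by more than 30 mm (contact force between the fingers and drawer_c2 above 2 N or contact force between the fingers and drawer_c3 above 2 N or z of any of bar_a_mid, bar_b_mid in the frame of drawer_floor above 0.032 m).
It fails at once if the can or the jar is moved by more than 20 mm (distance of any of can_mid, jar_mid from where it was at the start of the episode above 0.02 m).
It also fails if it takes over 54 s, if anything falls off the work surface, if the arm or the gripper's body presses on something with over 40 N, if the wrist force passes 120 N, or if a joint passes its speed limit or range.

ROBOT

A 6-joint arm with a two-finger parallel gripper is mounted at the origin on the work surface. World frame = base frame: x ahead of the robot, y to its left, z up, the work surface at z = 0. Lengths are in m, angles in rad, forces in N, time in s.
With the tool pointing down it reaches from about 0.375 to 0.9 m from the base axis. Payload 3.1 kg.
Tool frame: the origin (TCP) lies on the centre line of the jaws, within the pads' length; the fingertips stand 11 mm ahead of it and the grasp point (between the pads) lies 8 mm behind it; x points along the fingers, y is the direction in which the jaws open and shut, and the axes are right-handed (so a half turn about x gives the same grasp; the last joint's range is limited). The gripper opens to 87 mm and grips with 3 to 60 N. Pads are 19 mm wide; open, the fingers measure 117 mm over their backs; the gripper's body (75 mm by 190 mm) begins 51 mm behind the grasp point.
Start: joints at [-1.403, 0.527, 1.433, -0, 1.181, -0.178], TCP at [0.212, -0.588, 0.234] pointing down, gripper open.
Joint ranges: [-3.08, 3.08], [-0.75, 2.2], [0.22, 2.44], [-1.43, 4.57], [0, 2.65], [-2.85, 2.85]. Speed limits (rad/s): [2.79, 2.79, 3.14, 3.14, 3.14, 3.14].

INTERFACE

Orientations are given as a unit quaternion [x, y, z, w].
In Python, from rig import robot, camera, camera_info gives the robot as it stands.
- The arm moves only by the shell command python3 -m inch 'ROWS' [FORCE]. ROWS is JSON, a list that holds one entry, the list of rows, each a list of 5 numbers: the shift along the tool's x, y, z in cm, then the turn about the tool's x in rad, then the opening, from 0 (shut) to 1 (fully open). A call has 1 to 8 rows; each row shifts and turns the pose as measured when the row begins, along the tool's axes as they then stand; what a row does not reach is not made up. A row lasts 1/12 s, in which the tool goes at most 41.7 mm and 7.16 degrees, less where a joint would pass 70% of its speed; a pose out of reach is approached as far as the arm can. A call with a gripper value outside its range is refused whole. The fingers move at their own pace and stop on an object; FORCE is the grip in N (left out, the last holds). Time passes only in rows, so rows that do not move let the fingers close. It gives the time, the measured TCP pose, the force and the opening at its end, in the units of the state.
- robot.get_obs(): the state, without advancing time (a new reading comes with each control period).
- camera(name): name is "side" or "top" or "wrist"; returns the picture (384x512x3 uint8, red, green, blue); there is no depth.
- camera_info(name): a dict with "camera_matrix" (3x3 intrinsics, pixels), "rvec" (rotation vector, rad) and "tvec" (3), from world to camera coordinates, as OpenCV has them. Camera axes: x right, y down, z forward; pixel columns grow to the right and rows downward; lengths in m; the calibration is good to about 2 mm. A picture is of the moment at which its call begins: read the wrist's pose just before it. camera_info takes no time and is no camera call; for the wrist camera it gives the pose at the moment of the call.
- robot.hand_in(): hands the job in, once; it reports no verdict.
The state is a dict: "time": time; "q": joint angles; "joint_velocities": joint speeds; "joint_torque": joint torques, N m; "position": TCP position; "tool_rot": TCP orientation; "ft_force": force on the tool from outside, world axes, zero at the start; "moment": the same for the moment, N m; "grip_width": finger opening in m.
Only numpy, scipy, OpenCV 4.12 (cv2) and the standard library are available. Lean on these libraries where they do the work, as an engineer would, in place of code of your own. Each camera call takes 0.05 s, during which the arm holds its last target. There are 200 camera calls.

## Working session

There is one attempt and no reset: what is moved stays moved. The work goes in short steps, Python scripts to look and compute and a shell command to move; the robot and the scene stay as the last step left them, time stands still between calls to the robot, and variables do not carry over. Pictures are saved under pics/ and viewed, about 8 in all and at most 12, crops included, and the job is handed in when it is done.

```bash
mkdir -p pics; ls; python3 - <<'E'
from rig import robot,camera,camera_info
import cv2,numpy as np
for n in ["top","side"]:
    cv2.imwrite(f"pics/{n}0.png",cv2.cvtColor(camera(n),cv2.COLOR_RGB2BGR))
    i=camera_info(n);R=cv2.Rodrigues(np.array(i["rvec"]))[0]
    print(n,i["camera_matrix"],(-R.T@np.array(i["tvec"])).round(3))
print(robot.get_obs())
E
```

```text
pics
top [[406.16377811   0.         261.02189825]
 [  0.         406.16377811 194.5220741 ]
 [  0.           0.           1.        ]] [0.413 0.008 1.129]
side [[424.45660123   0.         257.65224925]
 [  0.         424.45660123 187.17447174]
 [  0.           0.           1.        ]] [-0.012  0.608  0.806]
{'time': 0.1, 'q': array([-1.40350111e+00,  5.28363254e-01,  1.43377362e+00, -2.56987703e-05,
        1.18138779e+00, -1.78483819e-01]), 'joint_velocities': array([ 0.00059849, -0.00313229, -0.00258993,  0.00054373,  0.00154031,
       -0.00128177]), 'joint_torque': array([-1.48962818e-04, -4.40984774e+01, -1.77151716e+01,  6.34365971e-02,
        5.33985836e-02, -4.51404196e-05]), 'position': array([ 0.21175411, -0.58735976,  0.23267575]), 'tool_rot': array([-0.69655959, -0.12232968,  0.69656875, -0.12096348]), 'ft_force': array([-0.04275071,  0.41655179,  1.10523389]), 'moment': array([0.02270245, 0.01149474, 0.0251257 ]), 'grip_width': 0.08716940653547499}
```

View pics/top0.png

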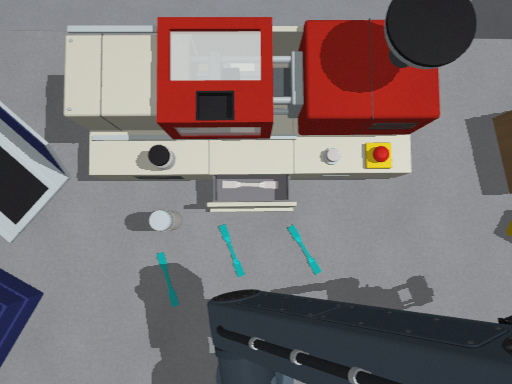

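View pics/side0.png

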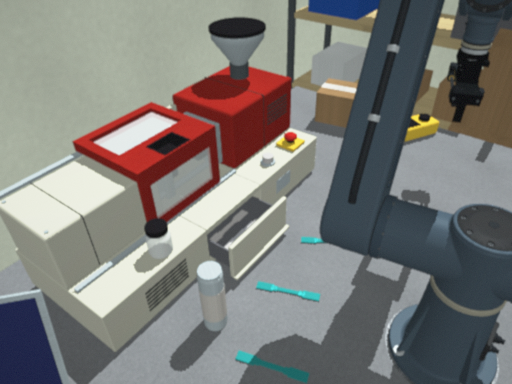

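The top view has machine -y to the right and +x up. The key is near (332,156), the e-stop (380,154), the cup (215,105), the drawer front's top edge runs (208,207) to (296,207), the jar is at (159,155) and the can at (162,220). The side view confirms an open drawer, an open guard and turquoise decoys on the bench.

```bash
cat > h.py <<'E'
from rig import robot,camera,camera_info
import cv2,numpy as np
def plane(n,uv,z,info=None):
    i=info or camera_info(n);R=cv2.Rodrigues(np.array(i["rvec"]))[0];t=np.array(i["tvec"])
    c=-R.T@t;d=R.T@np.linalg.inv(i["camera_matrix"])@np.array([*uv,1.]);return c+d*(z-c[2])/d[2]
def proj(n,p):
    i=camera_info(n);return cv2.projectPoints(np.array([p],float),np.array(i["rvec"]),np.array(i["tvec"]),np.array(i["camera_matrix"]),None)[0].ravel()
def blob(m,roi):
    x0,y0,x1,y1=roi;mm=np.zeros(m.shape,np.uint8);mm[y0:y1,x0:x1]=m[y0:y1,x0:x1]
    n,l,s,c=cv2.connectedComponentsWithStats(mm);k=1+np.argmax(s[1:,4]);return c[k],s[k],(l==k)
E
python3 - <<'E'
from h import *
im=cv2.imread("pics/top0.png").astype(int);b,g,r=im[...,0],im[...,1],im[...,2]
red=((r>110)&(g<60)).astype(np.uint8)
blk=((im.max(2)<50)).astype(np.uint8)
cream=((r>150)&(r-b>12)&(g>140)).astype(np.uint8)
e,s,_=blob(red,(365,142,395,168));print("estop",e,s,E:=plane("top",e,.167))
gry=((abs(r-b)<12)&(r>120)).astype(np.uint8)
k,s,_=blob(gry,(318,143,348,168));print("key",k,s,K:=plane("top",k,.152))
c,s,m=blob(blk,(190,85,240,125));print("cup",c,s)
for uv in [(s[0],s[1]),(s[0]+s[2],s[1]+s[3])]:print(plane("top",uv,.305))
g_,s,m=blob(red,(140,10,285,145));print("guard",s)
def bottom(m,xs):return np.array([[x,np.where(m[:,x])[0].max()+1] for x in xs])
def fit(uvs,z):
    P=np.array([plane("top",p,z) for p in uvs]);a=np.polyfit(P[:,1],P[:,0],1);return a,P[0],P[-1]
print("guard front",fit(bottom(m,range(165,266,5)),.305))
print("guard corners",plane("top",(s[0],s[1]+s[3]),.305),plane("top",(s[0]+s[2],s[1]+s[3]),.305))
_,s,m=blob(red,(290,10,445,145));print("cover",s,fit(bottom(m,range(310,430,5)),.300),plane("top",(s[0],s[1]+s[3]),.3),plane("top",(s[0]+s[2],s[1]+s[3]),.3))
_,s,m=blob(cream,(85,140,415,185));xs=list(range(100,200,5))+list(range(305,400,5));print("ledge",s,fit(bottom(m,xs),.13))
print("ledge ends",plane("top",(s[0],178),.13),plane("top",(s[0]+s[2],174),.13))
_,s,m=blob(cream,(200,195,305,216));print("drawer",s,fit(bottom(m,range(215,292,5)),.12),[np.where(m[:,x])[0] for x in (220,250,290)])
print("key2", (K-E),np.linalg.norm((K-E)[:2]))
for n,uv,z in [("can",(161,220),.17),("jar",(159,155),.205)]:print(n,plane("top",uv,z))
E
```

```text
estop [380.36216216 153.68648649] [373 146  16  16 185] [ 0.57775545 -0.29659816  0.167     ]
key [331.38461538 155.34412955] [320 147  21  18 247] [ 0.57474078 -0.18130761  0.152     ]
cup [214.85938945 105.07770583] [ 196   91   38   29 1081]
[0.67966948 0.12821752 0.305     ]
[0.6201563  0.04916129 0.305     ]
guard [ 157   17  116  106 6242]
guard front (array([-0.02792246,  0.61709929]), array([0.61190477, 0.19016911, 0.305     ]), array([ 0.61689424, -0.01461649,  0.305     ]))
guard corners [0.61167381 0.20646416 0.305     ] [ 0.6150411  -0.03110838  0.305     ]
cover [ 306   20  134   99 9472] (array([-0.0267794 ,  0.62236144]), array([ 0.6257783 , -0.10816761,  0.3       ]), array([ 0.63136108, -0.3490151 ,  0.3       ])) [ 0.62565859 -0.09984227  0.3       ] [ 0.62969568 -0.38059703  0.3       ]
ledge [  89  140  322   35 9095] (array([-0.02055314,  0.52995106]), array([0.52261159, 0.38429403, 0.13      ]), array([ 0.53601889, -0.34452055,  0.13      ]))
ledge ends [0.51491413 0.41078167 0.13      ] [ 0.53397863 -0.38464364  0.13      ]
drawer [207 202  88   5 365] (array([-0.02141247,  0.45037719]), array([0.44723431, 0.10238697, 0.12      ]), array([ 0.45157048, -0.08385194,  0.12      ])) [array([202, 203, 204, 205, 206]), array([202, 203, 204, 205]), array([202, 203, 204, 205])]
key2 [-0.00301467  0.11529056 -0.015     ] 0.11532996434562393
can [0.41378939 0.22359649 0.17      ]
jar [0.56180599 0.22403417 0.205     ]
```

```bash
cat >> h.py <<'E'
from scipy.spatial.transform import Rotation as Ro
def togo(p,yaw=.025):
    o=robot.get_obs();R=Ro.from_quat(o["tool_rot"]);M=R.as_matrix();d=np.array(p)-o["position"]
    a=np.arctan2(M[1,1],M[0,1]);want=np.pi/2+yaw
    dy=(want-a+np.pi/2)%np.pi-np.pi/2   # world yaw to turn
    print("t",round(o["time"],2),"pos",o["position"].round(4),"tooly yaw",round(a,3),"turn about tool x",round(-dy,3),"cm in tool axes",(M.T@d*100).round(2),"F",o["ft_force"].round(1),"w",round(o["grip_width"],3),"q",o["q"].round(2))
    return M
E
python3 -c "
from h import *
print(togo([.39,.005,.234]).round(3))"
```

```text
t 0.1 pos [ 0.2118 -0.5874  0.2327] tooly yaw -1.225 turn about tool x 0.321 cm in tool axes [-3.000e-02 -4.969e+01 -3.685e+01] F [-0.   0.4  1.1] w 0.087 q [-1.4   0.53  1.43 -0.    1.18 -0.18]
[[-0.     0.339 -0.941]
 [ 0.002 -0.941 -0.339]
 [-1.    -0.002 -0.   ]]
```

```bash
python3 -m inch '[[[0,0,-3,0.107,0],[0,0,-3,0.107,0],[0,0,-3,0.107,0],[0,-4,-0.3,0,0],[0,-4,-0.3,0,0],[0,-4,-0.3,0,0],[0,-4,-0.3,0,0],[0,-4,-0.3,0,0]]]' 10; python3 -c "
from h import *
togo([.40,.005,.16])"
```

```text
time: 0.77
position: [0.3151, -0.3682, 0.2263]
tool_rot: [-0.707, 0.001, 0.707, 0.001]
ft_force: [1.1, -0.1, 0.5]
grip_width: 0.0417
t 0.77 pos [ 0.3151 -0.3682  0.2263] tooly yaw -1.573 turn about tool x -0.027 cm in tool axes [  6.62 -37.34  -8.42] F [ 1.1 -0.1  0.5] w 0.042 q [-1.09  0.35  1.78 -0.    1.01  0.48]
```

```bash
python3 -m inch '[[[0,-4,-1.5,-0.025,0],[0,-4,-1.5,0,0],[0,-4,-1,0,0],[0,-4,-1,0,0],[0,-4,-0.5,0,0],[0,-4,-0.5,0,0],[0,-4,0,0,0],[0,-4,0,0,0]]]'; python3 -c "
from h import *
togo([.405,.005,.105])"
```

```text
time: 1.43
position: [0.3656, -0.0416, 0.2258]
tool_rot: [-0.707, -0.007, 0.707, -0.005]
ft_force: [0.8, -0.2, 0.6]
grip_width: 0.0006
t 1.43 pos [ 0.3656 -0.0416  0.2258] tooly yaw -1.554 turn about tool x -0.008 cm in tool axes [12.1  -4.55 -4.03] F [ 0.8 -0.2  0.6] w 0.001 q [-0.42  0.19  2.04  0.    0.91  1.13]
```

```bash
python3 -m inch '[[[0,-1.5,-2,0,0],[0,-1.5,-2,0,0],[2,-1,0,0,0],[3,0,0,0,0],[3,0,0,0,0],[3,0,0,0,0],[1,0,0,0,0],[0,0,0,0,0]]]'; python3 - <<'E'
from h import *
togo([.44,.008,.105])
cv2.imwrite("pics/s1.png",cv2.cvtColor(camera("side"),cv2.COLOR_RGB2BGR))
E
```

```text
time: 2.1
position: [0.4051, 0.0124, 0.1028]
tool_rot: [0.709, 0.013, -0.705, 0.01]
ft_force: [0.5, -0.1, 0.0]
grip_width: 0.0003
t 2.1 pos [0.4051 0.0124 0.1028] tooly yaw -1.538 turn about tool x 0.007 cm in tool axes [-0.21  0.55 -3.48] F [ 0.5 -0.1  0. ] w 0.0 q [-0.25  0.5   2.09  0.01  0.55  1.28]
```

View pics/s1.png

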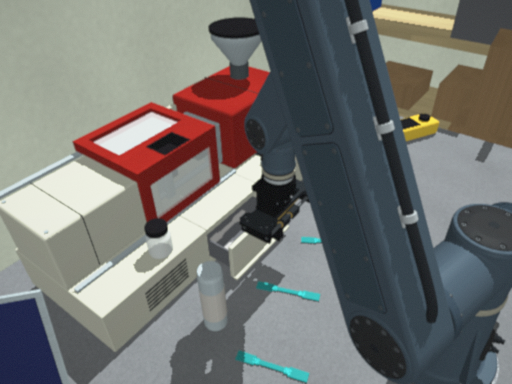

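The shut fingers stand in front of the drawer face (around (265,235)), clear of the can. I'll push gently.

```bash
python3 -m inch '[[[0,0,-1.5,0,0],[0,0,-1,0,0],[0,0,-0.8,0,0],[0,0,-1,0,0],[0,0,-1.2,0,0],[0,0,-1.2,0,0],[0,0,-1.2,0,0],[0,0,-1.2,0,0]]]'; python3 -c "
from h import *
togo([.506,.008,.105])"
```

```text
time: 2.82
position: [0.4927, 0.0161, 0.1078]
tool_rot: [-0.704, -0.014, 0.71, -0.009]
ft_force: [-2.4, -0.5, -1.2]
grip_width: 0.0002
t 2.82 pos [0.4927 0.0161 0.1078] tooly yaw -1.538 turn about tool x 0.008 cm in tool axes [ 0.26  0.86 -1.3 ] F [-2.4 -0.5 -1.2] w 0.0 q [-0.2   0.56  1.87  0.01  0.73  1.34]
```

```bash
python3 -m inch '[[[0,0,-1,0,0],[0,0,-0.8,0,0],[0,0,-0.8,0,0],[0,0,-0.8,0,0],[0,0,-0.8,0,0]]]'; python3 -c "
from h import *
togo([.506,.008,.105])"
```

```text
time: 3.23
position: [0.5077, 0.0172, 0.1087]
tool_rot: [-0.68, -0.017, 0.733, -0.013]
ft_force: [-13.1, -5.1, 9.5]
grip_width: 0.0006
t 3.23 pos [0.5077 0.0172 0.1087] tooly yaw -1.53 turn about tool x 0.016 cm in tool axes [0.38 0.92 0.18] F [-13.1  -5.1   9.5] w 0.001 q [-0.18  0.59  1.78 -0.01  0.85  1.36]
```

```bash
python3 -m inch '[[[0,0,1,0.016,0],[0,0,2,0,0],[0,0,2,0,0],[-3,0,0,0,0],[-4,0,0,0,0],[-4,0,0,0,0],[-4,0,0,0,0],[-4,0,0,0,0]]]'; python3 - <<'E'
from h import *
M=togo([.65,.089,.36]);print(M.round(3))
cv2.imwrite("pics/t1.png",cv2.cvtColor(camera("top"),cv2.COLOR_RGB2BGR))
E
```

```text
time: 3.9
position: [0.4646, 0.0154, 0.3069]
tool_rot: [-0.673, -0.011, 0.739, -0.006]
ft_force: [0.9, -0.7, -0.7]
grip_width: 0.0004
t 3.9 pos [0.4646 0.0154 0.3069] tooly yaw -1.548 turn about tool x -0.002 cm in tool axes [ -6.97  -6.98 -18.13] F [ 0.9 -0.7 -0.7] w 0.0 q [-0.2   0.26  1.66 -0.01  1.31  1.35]
[[-0.094  0.023 -0.995]
 [ 0.007 -1.    -0.024]
 [-0.996 -0.009  0.093]]
```

View pics/t1.png

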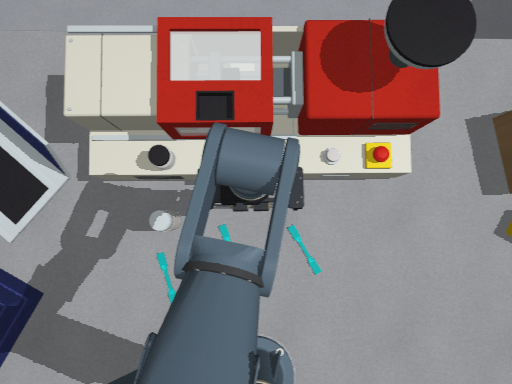

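```bash
python3 -m inch '[[[-3.5,0,0,0,0],[-3.5,0,0,0,0],[0,-1.5,-3.5,0,0],[0,-1.5,-3.5,0,0],[0,-1.5,-3.5,0,0],[0,-1.5,-3.5,0,0],[0,-1,-3,0,0],[0,0,0,0,0]]]'; python3 - <<'E'
from h import *
M=togo([.65,.087,.36]);print(M.round(3))
E
```

```text
time: 4.62
position: [0.651, 0.0911, 0.3898]
tool_rot: [-0.693, -0.007, 0.721, -0.007]
ft_force: [1.0, -0.2, -0.7]
grip_width: 0.0005
t 4.62 pos [0.651  0.0911 0.3898] tooly yaw -1.55 turn about tool x -0.005 cm in tool axes [ 2.99  0.41 -0.01] F [ 1.  -0.2 -0.7] w 0.0 q [-0.03  0.47  1.1  -0.    1.61  1.52]
[[-0.04   0.02  -0.999]
 [-0.001 -1.    -0.02 ]
 [-0.999  0.     0.04 ]]
```

```bash
python3 -m inch '[[[3,0.2,0,0,0],[2.5,0.2,0,0,0],[1.5,0,0,0,0],[1,0,0,0,0],[0,0,0,0,0]]]'; python3 - <<'E'
from h import *
M=togo([.65,.087,.301]);print(M.round(3))
cv2.imwrite("pics/s2.png",cv2.cvtColor(camera("side"),cv2.COLOR_RGB2BGR)[60:260,40:400])
E
```

```text
time: 5.03
position: [0.6502, 0.088, 0.31]
tool_rot: [-0.696, -0.008, 0.718, -0.009]
ft_force: [-0.2, -0.4, -0.2]
grip_width: 0.0002
t 5.03 pos [0.6502 0.088  0.31  ] tooly yaw -1.548 turn about tool x -0.002 cm in tool axes [ 0.9   0.1  -0.01] F [-0.2 -0.4 -0.2] w 0.0 q [-0.03  0.52  1.23 -0.    1.43  1.51]
[[-0.032  0.023 -0.999]
 [-0.002 -1.    -0.023]
 [-0.999  0.001  0.032]]
```

View pics/s2.png

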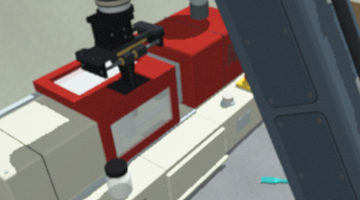

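The fingers are entering the cup (around (128,85) in the crop) with no contact force. I'll lower them a bit more, then push toward machine -y.

```bash
python3 -m inch '[[[0.7,0,0,0,0],[0,0.8,0,0,0],[0,0.8,0,0,0],[0,0.8,0,0,0],[0,1,0,0,0],[0,1,0,0,0],[0,1,0,0,0],[0,1,0,0,0]]]'; python3 - <<'E'
from h import *
M=togo([.65,.0,.299]);print(M.round(3))
E
```

```text
time: 5.75
position: [0.6532, 0.0229, 0.3091]
tool_rot: [-0.699, -0.011, 0.715, -0.007]
ft_force: [-0.8, 3.7, -0.8]
grip_width: 0.0003
t 5.75 pos [0.6532 0.0229 0.3091] tooly yaw -1.545 turn about tool x 0.0 cm in tool axes [1.   2.29 0.36] F [-0.8  3.7 -0.8] w 0.0 q [-0.14  0.51  1.25  0.    1.41  1.41]
[[-0.021  0.025 -0.999]
 [ 0.006 -1.    -0.026]
 [-1.    -0.007  0.021]]
```

```bash
python3 -m inch '[[[0.4,0.8,0,0,0],[0.4,0.8,0,0,0],[0.2,0.8,0,0,0],[0.1,0.7,0,0,0],[0.1,0.7,0,0,0]]]'; python3 - <<'E'
from h import *
M=togo([.65,.0,.299])
E
```

```text
time: 6.17
position: [0.6549, -0.0047, 0.3014]
tool_rot: [-0.702, -0.024, 0.712, 0.006]
ft_force: [-1.1, 19.7, 6.7]
grip_width: 0.0004
t 6.17 pos [ 0.6549 -0.0047  0.3014] tooly yaw -1.546 turn about tool x -0.0 cm in tool axes [ 0.27 -0.47  0.48] F [-1.1 19.7  6.7] w 0.0 q [-0.19  0.51  1.26  0.04  1.39  1.34]
```

```bash
python3 -m inch '[[[0,-1,0,0,0],[0,-1,0,0,0],[-2,0,0,0,0],[-4,0,0,0,0],[-3,0,0,0,0],[0,0,4,0,0],[0,0,4,0,0],[0,0,4,0,0]]]'; python3 - <<'E'
from h import *
M=togo([.570,-.182,.25]);print(M.round(3))
cv2.imwrite("pics/t2.png",cv2.cvtColor(camera("top"),cv2.COLOR_RGB2BGR))
E
```

```text
time: 6.83
position: [0.5416, -0.0003, 0.3932]
tool_rot: [-0.703, -0.015, 0.711, -0.001]
ft_force: [0.1, -0.5, 1.6]
grip_width: 0.0008
t 6.83 pos [ 5.416e-01 -3.000e-04  3.932e-01] tooly yaw -1.547 turn about tool x -0.002 cm in tool axes [13.94 18.51 -2.56] F [ 0.1 -0.5  1.6] w 0.001 q [-0.22  0.27  1.41  0.02  1.48  1.33]
[[-0.012  0.023 -1.   ]
 [ 0.019 -1.    -0.024]
 [-1.    -0.019  0.011]]
```

View pics/t2.png

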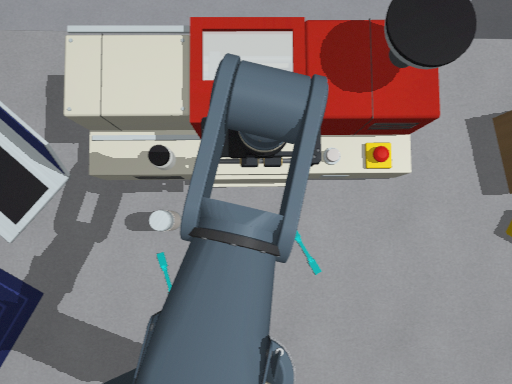

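The guard now meets the red cover (around u=305) and the drawer front lies against the base; the jar and can look unmoved. Next is the key.

```bash
python3 -m inch '[[[0,4,0,0,0],[0,4,0,0,0],[0,4,0,0,0],[0,4,-1,0,0],[0,3,-1,0,0],[2,0,0,0,0],[3,0,0,0,0],[0,0,0,0,0]]]'; python3 - <<'E'
from h import *
M=togo([.571,-.182,.20]);print(M.round(3))
E
```

```text
time: 7.55
position: [0.5461, -0.2038, 0.3361]
tool_rot: [-0.695, -0.007, 0.719, -0.01]
ft_force: [-1.2, 1.1, -0.3]
grip_width: 0.0007
t 7.55 pos [ 0.5461 -0.2038  0.3361] tooly yaw -1.546 turn about tool x -0.0 cm in tool axes [13.51 -2.17 -3.  ] F [-1.2  1.1 -0.3] w 0.001 q [-0.54  0.38  1.39 -0.02  1.4   1.01]
[[-0.034  0.025 -0.999]
 [-0.005 -1.    -0.025]
 [-0.999  0.004  0.034]]
```

```bash
python3 -m inch '[[[2,-1.1,-1.3,0,0],[3,-1,-1.2,0,0],[3,0,-0.3,0,0],[3,0,0,0,0],[2,0,0,0,0],[0,0,0,0,0]]]'; python3 - <<'E'
from h import *
M=togo([.571,-.182,.165]);print(M.round(3))
cv2.imwrite("pics/s3.png",cv2.resize(cv2.cvtColor(camera("side"),cv2.COLOR_RGB2BGR)[90:230,180:380],None,fx=3,fy=3))
E
```

```text
time: 8.05
position: [0.5733, -0.1891, 0.2064]
tool_rot: [-0.696, -0.002, 0.718, -0.016]
ft_force: [-0.4, 0.8, 0.0]
grip_width: 0.0005
t 8.05 pos [ 0.5733 -0.1891  0.2064] tooly yaw -1.545 turn about tool x 0.001 cm in tool axes [ 4.13 -0.8   0.09] F [-0.4  0.8  0. ] w 0.0 q [-0.49  0.54  1.5  -0.04  1.12  1.07]
[[-0.03   0.026 -0.999]
 [-0.021 -0.999 -0.026]
 [-0.999  0.02   0.03 ]]
```

View pics/s3.png

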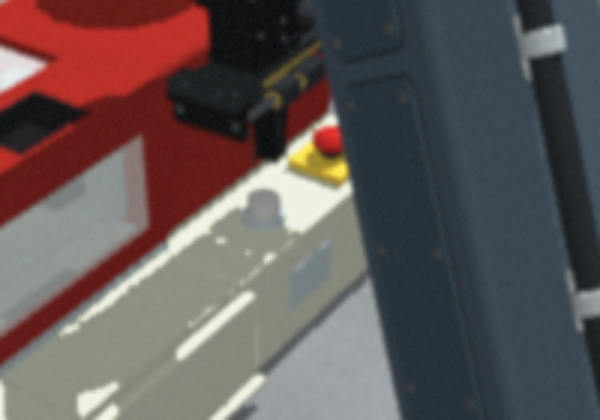

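The fingertips (270,150 in the crop) hang just above the key top (264,197). I'll shift 7 mm to +y, then press.

```bash
python3 -c "
from h import *
print(proj('side',[.575,-.182,.154]), 'seen ~',180+264/3,90+197/3)"; python3 -m inch '[[[0.5,-0.8,0,0,0],[1.5,0,0,0,0],[0.8,0,0,0,0],[0.5,0,0,0,0],[0.3,0,0,0,0],[0,0,0,0,0]]]'; python3 - <<'E'
from h import *
M=togo([.572,-.182,.159])
E
```

```text
[268.08741026 155.93439   ] seen ~ 268.0 155.66666666666669
time: 8.6
position: [0.5793, -0.1838, 0.1806]
tool_rot: [-0.702, 0.002, 0.711, -0.021]
ft_force: [-0.3, 0.2, -0.6]
grip_width: 0.0005
t 8.6 pos [ 0.5793 -0.1838  0.1806] tooly yaw -1.543 turn about tool x 0.003 cm in tool axes [ 2.17 -0.27  0.7 ] F [-0.3  0.2 -0.6] w 0.001 q [-0.47  0.57  1.53 -0.04  1.04  1.09]
```

```bash
python3 -m inch '[[[0.6,-0.1,0.5,0,0],[0.8,0,0.3,0,0],[0.7,0,0.1,0,0],[0.6,0,0,0,0],[0.5,0,0,0,0],[0.5,0,0,0,0]]]'; python3 - <<'E'
from h import *
M=togo([.572,-.182,.159])
E
```

```text
time: 9.1
position: [0.5723, -0.1848, 0.1588]
tool_rot: [-0.706, 0.004, 0.708, -0.023]
ft_force: [-7.5, 5.2, 30.7]
grip_width: 0.0005
t 9.1 pos [ 0.5723 -0.1848  0.1588] tooly yaw -1.544 turn about tool x 0.002 cm in tool axes [-0.03 -0.28  0.02] F [-7.5  5.2 30.7] w 0.0 q [-0.48  0.58  1.57 -0.04  0.97  1.09]
```

The key is right down: z 0.1588 against a predicted 0.159, with 31 N at the stop. I'll retract and check.

```bash
python3 -m inch '[[[-1,0,0.2,0,0],[-2,0,0.2,0,0],[-3,0,0.5,0,0],[-4,0,0.5,0,0],[-4,0,0,0,0],[-4,0,2,0,0],[-3,4,3,0,0],[0,4,3,0,0]]]';python3 -m inch '[[[0,4,3,0,0],[0,4,3,0,0],[0,4,3,0,0],[0,4,2,0,0],[0,4,2,0,0],[0,3,0,0,0],[0,0,0,0,0],[0,0,0,0,0]]]'; python3 - <<'E'
from h import *
togo([.5,-.3,.35])
im=cv2.cvtColor(camera("top"),cv2.COLOR_RGB2BGR);cv2.imwrite("pics/t3.png",im)
cv2.imwrite("pics/t3b.png",cv2.resize(im[0:235,60:440],None,fx=2,fy=2))
E
```

```text
time: 9.77
position: [0.4933, -0.2398, 0.3657]
tool_rot: [-0.706, -0.001, 0.708, -0.025]
ft_force: [0.5, -1.1, -0.6]
grip_width: 0.0007
time: 10.43
position: [0.3781, -0.4583, 0.3721]
tool_rot: [-0.706, 0.004, 0.708, -0.024]
ft_force: [0.2, 0.6, 0.6]
grip_width: 0.0005
t 10.43 pos [ 0.3781 -0.4583  0.3721] tooly yaw -1.542 turn about tool x 0.004 cm in tool axes [  1.54 -15.55 -12.64] F [0.2 0.6 0.6] w 0.001 q [-1.06  0.35  1.35 -0.02  1.41  0.49]
```

View pics/t3b.png

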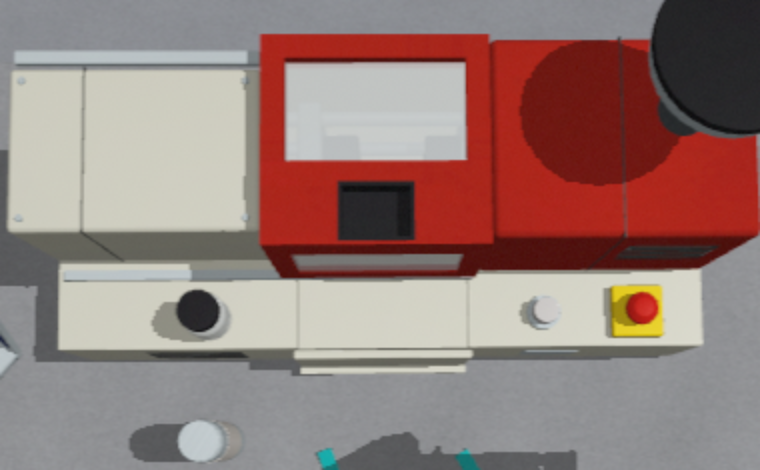

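Both look shut, the key is up and the e-stop untouched. A numeric check follows.

```bash
python3 - <<'E'
from h import *
im=cv2.imread("pics/t3.png").astype(int);b,g,r=im[...,0],im[...,1],im[...,2]
cream=((r>150)&(r-b>12)&(g>140))
print(im[168:190,240,2],im[168:190,275,2])
for name,x,y in(("mid",250,0),):
    for v in (174,175,176,178,179): print(v,plane("top",(x,v),.12)[:2].round(4),plane("top",(x,v),.13)[:2].round(4))
blk=(im.max(2)<50).astype(np.uint8)
c,s,_=blob(blk,(215,85,275,125));print("cup",c,s,plane("top",(s[0]+s[2]/2,s[1]+s[3]/2),.305))
red=((r>110)&(g<60)).astype(np.uint8);print("gap",[im[60,x].tolist() for x in range(300,312)])
a=cv2.imread("pics/top0.png").astype(int)
for n,R in(("jar",(140,140,178,172)),("can",(148,208,178,234))):
    x0,y0,x1,y1=R;print(n,"mean diff",abs(a-im)[y0:y1,x0:x1].mean())
E
```

```text
[211 211 211 211 211 210 130 199 209 211 205 112  99 100  99 145 211 211
 189 146 142 139] [212 212 211 212 212 212 110 206 209 212 202 103 100  99 112 211 213 212
 163 144 147 144]
174 [0.5305 0.0165] [0.5293 0.0165]
175 [0.528  0.0165] [0.5269 0.0164]
176 [0.5255 0.0165] [0.5244 0.0164]
178 [0.5205 0.0164] [0.5194 0.0164]
179 [0.518  0.0164] [0.5169 0.0163]
cup [248. 105.] [ 230   91   37   29 1073] [0.65090987 0.01971191 0.305     ]
gap [[25, 37, 170], [27, 39, 170], [26, 38, 170], [25, 36, 169], [26, 38, 170], [21, 31, 147], [20, 27, 118], [22, 30, 139], [28, 36, 160], [30, 41, 172], [27, 39, 174], [30, 39, 174]]
jar mean diff 1.3040021929824561
can mean diff 0.5230769230769231
```

```bash
python3 -c "
from rig import robot
print(robot.hand_in())"
```

```text
the job is handed in; nothing more can be done
None
```

With the fingers shut, I pushed the drawer home on the outside of its front and pushed the guard shut from its finger cup. I then pressed the start key fully down, let it go and handed the job in at about 10.5 s; no verdict was reported.

- **Drawer:** it stopped against about 13 N. In the last top picture its outer face is 11–12 mm in front of the base, against 12 mm when home.
- **Guard:** it stopped against about 20 N. Its edge meets the red cover, and the cup sits at about y = 0 on the machine.
- **Start key:** it was pressed to 0.159 m, the depth predicted for right down, with 31 N on the tool. The key takes 4 N, so I pressed harder than needed. In the last picture it looks up again, but I judged that only by eye.
- **Left alone:** the can and jar pictures are unchanged from the start, the emergency stop looks untouched, and the arm was clear of everything.
- **Not checked:** the test bars are hidden in the shut drawer, so I could not see them. I never reached in, and the push was gentle.
- **Off plan:** the tool tilted about 5° while pushing the drawer. It had eased to 2° or less by the key press and caused no problem.

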